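# Snap the measuring-cell cap into the grain tester

### The arm

A 6-joint arm with a two-finger parallel gripper is mounted at the origin on the work surface. World frame = base frame: x ahead of the robot, y to its left, z up, the work surface at z = 0. Lengths are in m, angles in degrees, forces in N, time in s.
With the tool pointing down it reaches from about 0.35 to 0.875 m from the base axis. Payload 15.5 kg.
Tool frame: the origin (TCP) lies on the centre line of the jaws, within the pads' length; the fingertips stand 11 mm ahead of it and the grasp point (between the pads) lies 8 mm behind it; z points along the fingers, y is the line along which they close (so a half turn about z gives the same grasp; the last joint's range is limited). The gripper opens to 85 mm and grips with 20 to 120 N. Pads are 22 mm wide; open, the fingers measure 114 mm over their backs; the gripper's body (76 mm by 85 mm) begins 54 mm behind the grasp point. The pads swing forward as they close: fully open they stand 13 mm farther back than shut.
Start: joints at [69.414, 28.281, 77.091, -0, 74.628, -5.472], TCP at [0.163, 0.603, 0.242] pointing down, gripper open.
Joint ranges: [-166.48, 166.48], [-47.26, 123.95], [12.59, 153.08], [-70.14, 250.14], [6.76, 159.57], [-176.63, 176.63]. Speed limits (degrees/s): [108.29, 108.29, 147.25, 172.46, 172.46, 172.46].

### API

Orientations are given as a 3x3 rotation matrix whose columns are the frame's x, y, z axes.
In Python, from station import monitor, vision, manip, spotter gives the robot as it stands.
- The arm moves only by the tool drive_tool, never from a script. Its arguments are lists of equal length, an entry for each row: "dp": the shift along the tool's x, y, z in mm, a list of three; "twist": the turn, a rotation vector about the tool's x, y, z in rad, a list of three. A call has exactly 5 rows; each row shifts and turns the commanded pose from where the row before left it, along the tool's axes as they then stand; what a row does not reach is not made up. A row lasts 1/12 s, in which the tool goes at most 41.7 mm and 7.16 degrees, less where a joint would pass 70% of its speed; a pose out of reach is approached as far as the arm can. A call is refused whole if a number of a shift passes 41.7 or a number of a turn 0.125, either way. A call with a gripper value outside its range is refused whole. "fingers" is the closure, from 0 (fully open) to 1 (shut), set as the call begins (left out, the last holds). The fingers move at their own pace and stop on an object; "newtons" is the grip in N (left out, the last holds). Time passes only in rows, so rows that do not move let the fingers close, or fill a call up. It gives the time, the measured TCP pose, the force, the opening and the grip force at its end, in the units of the state.
- monitor.state(): the state, without advancing time (a new reading comes with each control period).
- vision.get_image(name): name is "scene" or "top" or "wrist"; returns a dict with "image" (420x560x3 uint8, red, green, blue), "range_z" (420x560 float32, m along the optical axis (not along the pixel's ray), 0 where there is no reading), "fx", "fy", "cx", "cy" (pixels), "view" (4x4, takes a point from world to camera coordinates); the wrist camera has in their place "T_tool_cam" (4x4, takes a point from camera to tool coordinates, whose origin is the TCP and whose axes are the flange's). Camera axes: x right, y up, looking along -z (the intrinsics and any distortion apply to the point x, -y, -z); pixel columns grow to the right and rows downward; lengths in m; the calibration is good to about 2 mm. A picture is of the moment at which its call begins: read the wrist's pose just before it.
- manip.sign_off(): hands the job in; it is judged then, once.
Trained networks look in a picture, given as the dict that the camera call returned (one of the last four; its "shot" number tells which), for a name from the list of things; names that differ only in an ending like _2 or _b are one class to them, and where a whole thing is asked for, a point or a joint stands for the part that bears it (a point fixed in the world has none). Each returns a list of dicts, best first, with "conf" (0 to 1); they miss things now and then, are a little off and sometimes report something else, mostly with a low value. They report only what shows in the picture. A call takes as long as a camera call.
- spotter.search_frame(picture, name): "box" ([left, top, right, bottom] in pixels, round what is visible of it).
- spotter.spot_point(picture, name): "uv" ([column, row] in pixels: a listed point, or the origin of a listed thing).
The state is a dict: "time": time; "joint_positions": joint angles; "dq": joint speeds; "joint_torque": joint torques, N m; "tool_pos": TCP position; "ee_rot": TCP orientation; "contact_force": force on the tool from outside, world axes, zero at the start; "moment": the same for the moment, N m; "finger_gap": opening from 0.0 (shut) to 1.0 (fully open); "finger_force": force on a finger pad.
Only numpy, scipy, OpenCV 4.12 (cv2) and the standard library are available. Lean on these libraries where they do the work, as an engineer would, in place of code of your own. Each camera call takes 0.05 s, during which the arm holds its last target. There are 200 camera calls.

### The job

The orange cap is set loosely in the well of the white grain tester: take the green-footed hand pusher from its steel dish and press the cap straight down with it until it snaps in and stays down, level, when you let go. The cell underneath is delicate, so never press on the cap with more than 15 N and never touch the cap with the gripper. Then stand the pusher upright in its dish again and leave the other things on the bench where they are.

Things in the scene. Friction and masses are not known exactly. Their poses are not given: they have to be found in the camera images.
- tester: fixed white grain tester with a blue band, 220 x 200 mm, flat deck 90 mm above the bench. Origin on the bench under the axis of its measuring well; z up, x from front to back: it reaches 80 mm in front of the well (-x) and 140 mm behind, 100 mm to each side. At its back edge a grey hood with a screen, 60 mm deep, stands 28 mm above the deck.
- well (a point): axis of the well (round hole, 62 mm diameter, black bezel) at deck level, z up. In it: a weak spring plate that carries the cap, three sprung catches, and a hard rubber stop (15 N per mm) 2 mm below where the catches close. The catches' depth differs from tester to tester, unknown: the cap goes down 10 to 33 mm before it clicks. Force: 1 to 4 N, then 5 to 9 N at the catches, a drop, then the stop.
- cap_top (a point): centre of the flat top of the orange cap; z up its axis. 50 mm high: black flange, 60 mm diameter, 8 mm thick, at the bottom (in the well), orange head of 44 mm diameter above. Loose, its top stands 40.5 mm above the deck; snapped in, 7 to 30 mm. Released before it is caught, it rises back to 40.5 mm; caught, it stays down, held near the stop.
- pusher_mid (a point): point on the axis of the upright hand pusher, 60 mm above the underside of its foot; z up. 112 mm high, about 130 g: flat green foot of 40 mm diameter, 12 mm high; aluminium handle of 24 mm diameter from 12 to 100 mm; green knob of 32 mm diameter on top. Grip the handle firmly (about 40 N) so that it does not slide while pressing.
- dish_floor (a point): centre of the inner floor (4 mm above the bench) of the pusher's fixed round steel dish, in which the pusher stands at the start; inner diameter 60 mm, outer 68 mm, rim 14 mm above the bench. The dish may be on the left or on the right of the tester.
- spare_top (a point): centre of the top of a spare blue-headed cap, same shape as the orange one, lying in a fixed grey tray (90 mm square, 14 mm high) on the other side of the tester from the dish. Bystander: leave it.
- jar: amber jar with a white lid, 60 mm diameter, 85 mm high; origin at the centre of its underside. Bystander.
- cup: small open clear cup, 72 mm diameter, 50 mm high; origin at the centre of its underside. Bystander.
- marker: red marker pen, 12 mm thick, 130 mm long, lying on the bench near the robot. Bystander.
- scoop: spoon-like sample scoop lying on the bench near the robot. Bystander.

How it is judged (in metres and radians):
On the way, in this order (a step that is already met when the one before it is completed fails the run):
1. the pusher is lifted out of its dish (z of pusher_mid in the frame of dish_floor above 0.09 m), for 0.1 s.
2. the pusher presses on the cap (contact force between pusher and cap above 3 N), for 0.1 s.
3. the pusher is off the cap and the cap stays down, level (z of cap_top in the frame of well below 0.033 m and angle between cap_top's own z axis and vertical below 0.06 rad and contact force between pusher and cap below 0.1 N), for 0.3 s.
At the end, for the whole second after the job is handed in: The orange cap, with nothing pressing on it, stays with its top less than 33 mm above the deck, within 4 mm of the well's axis, level within 0.06 rad. The pusher stands upright (0.1 rad) on the floor of its dish, its axis within 14 mm of the dish's centre. Both at rest (z of cap_top in the frame of well between 0 and 0.033 m and angle between cap_top's own z axis and vertical below 0.06 rad and horizontal distance between cap_top and well below 0.004 m and horizontal distance between pusher_mid and dish_floor below 0.014 m and z of pusher_mid in the frame of dish_floor below 0.065 m and angle between pusher_mid's own z axis and vertical below 0.1 rad and linear speed of each of pusher, cap below 0.02 m/s); the robot touches nothing.
It fails at once if the pusher presses on the cap with more than 15 N (contact force between pusher and cap above 15 N).
It fails at once if the gripper touches the cap (contact force between any of the fingers, the arm and cap above 0.5 N).
It fails at once if a bystander (spare cap, jar, cup, marker, scoop) is moved by more than 25 mm (distance of any of spare_top, jar, cup, marker, scoop from where it was at the start of the episode above 0.025 m).
It also fails if it takes over 50 s, if anything falls off the work surface, if the arm or the gripper's body presses on something with over 40 N, if the wrist force passes 120 N, or if a joint passes its speed limit or range.

## Working session

There is one attempt and no reset: what is moved stays moved. The work goes in short steps, Python scripts to look and compute and a tool call to move; the robot and the scene stay as the last step left them, time stands still between calls to the robot, and variables do not carry over. Pictures are saved under pics/ and viewed, at most 10 in all, crops included, and the job is handed in when it is done.

Besides the shell and the picture viewer there is one more tool, called after "Request:" as a command line: name --argument value ..., lists and objects as JSON in quotes. drive_tool: Moves the arm, as the interface text tells. Its arguments: {"type":"object","properties":{"dp":{"type":"array","items":{"type":"array","items":{"type":"number"}}},"twist":{"type":"array","items":{"type":"array","items":{"type":"number"}}},"fingers":{"type":"number"},"newtons":{"type":"number"}},"required":["dp","twist"]}

```bash
mkdir -p pics; ls; cat > h.py <<'E'
import numpy as np, cv2
from station import monitor, vision, manip, spotter
def world(p,uv,r=2,z=None):
    u,v=uv; R=p["range_z"]; 
    ui,vi=int(round(u)),int(round(v))
    w=R[max(0,vi-r):vi+r+1,max(0,ui-r):ui+r+1]; w=w[w>0]
    d=np.median(w) if w.size else np.nan
    ray=np.array([(u-p["cx"])/p["fx"],-(v-p["cy"])/p["fy"],-1])
    T=np.linalg.inv(p["view"])
    if z is not None:
        k=T[:3,:3]@ray; d=(z-T[2,3])/k[2]
    return (T@np.append(ray*d,1))[:3]
E
python3 - <<'E'
from h import *
s=monitor.state(); print({k:np.round(v,3).tolist() for k,v in s.items()})
for c in ["scene","top"]:
    p=vision.get_image(c); cv2.imwrite(f"pics/{c}0.png",p["image"][:,:,::-1])
    print(c,[k for k in p], np.round(p["view"],3).tolist())
    for n in ["well","cap_top","pusher_mid","dish_floor","spare_top","jar","cup","tester","marker","scoop"]:
        for q in spotter.spot_point(p,n)[:2]:
            print(n,round(q["conf"],2),np.round(q["uv"],1),np.round(world(p,q["uv"]),3))
E
```

```text
pics
{'time': 0.0, 'joint_positions': [69.411, 28.315, 77.127, 0.001, 74.627, -5.472], 'dq': [-0.072, 0.017, 0.001, -0.026, 0.066, -0.003], 'joint_torque': [-0.005, -88.218, -38.385, -0.001, 0.011, 0.0], 'tool_pos': [0.163, 0.603, 0.242], 'ee_rot': [[-0.965, 0.261, -0.0], [0.261, 0.965, -0.001], [0.0, -0.001, -1.0]], 'contact_force': [-0.258, 0.567, -0.482], 'moment': [-0.013, -0.028, -0.02], 'finger_force': 0.0, 'finger_gap': 0.999}
scene ['image', 'range_z', 'fx', 'fy', 'cx', 'cy', 'view', 'shot'] [[0.699, 0.715, -0.002, -0.323], [-0.503, 0.494, 0.709, 0.165], [0.507, -0.495, 0.705, -1.435], [0.0, 0.0, 0.0, 1.0]]
well 0.75 [283.6 234.5] [ 0.549 -0.064  0.117]
cap_top 0.7 [285.6 223.7] [ 0.535 -0.043  0.131]
pusher_mid 0.79 [207.1 305.1] [ 0.554 -0.324  0.075]
dish_floor 0.64 [211.2 316.8] [ 0.556 -0.321  0.021]
spare_top 0.84 [352.9 188. ] [0.524 0.271 0.055]
jar 0.69 [355.1 164.3] [0.428 0.414 0.018]
cup 0.67 [144.2 321.3] [ 0.44  -0.443  0.004]
cup 0.48 [351.6 189.7] [0.526 0.262 0.054]
tester 0.87 [280.6 255.5] [ 0.579 -0.105  0.093]
marker 0.62 [307.  182.1] [0.364 0.234 0.004]
scoop 0.62 [176.6 262.1] [ 0.346 -0.282  0.01 ]
top ['image', 'range_z', 'fx', 'fy', 'cx', 'cy', 'view', 'shot'] [[-0.012, -1.0, 0.006, -0.007], [0.992, -0.012, 0.124, -0.485], [-0.123, 0.008, 0.992, -1.445], [0.0, 0.0, 0.0, 1.0]]
well 0.83 [298.6 196.3] [ 0.518 -0.049  0.131]
well 0.18 [388.7 194.1] [ 0.539 -0.31   0.021]
cap_top 0.74 [300.8 188. ] [ 0.54  -0.055  0.132]
pusher_mid 0.69 [394.6 186.8] [ 0.543 -0.307  0.116]
dish_floor 0.61 [391.8 193.4] [ 0.537 -0.314  0.047]
spare_top 0.71 [183.4 198.8] [0.527 0.27  0.053]
jar 0.87 [128.2 238.5] [0.417 0.418 0.062]
cup 0.78 [436.2 227.9] [ 0.442 -0.447  0.005]
tester 0.8 [298.5 194.1] [ 0.524 -0.049  0.132]
tester 0.19 [184.2 194.9] [0.538 0.268 0.054]
marker 0.73 [197.6 259.2] [0.36  0.236 0.012]
scoop 0.92 [379.8 264.9] [ 0.338 -0.282  0.002]
```

View pics/top0.png

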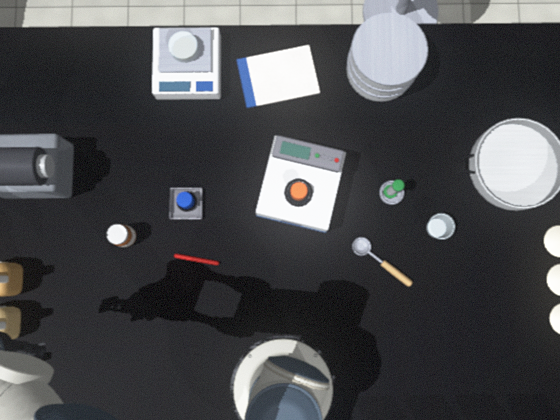

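View pics/scene0.png

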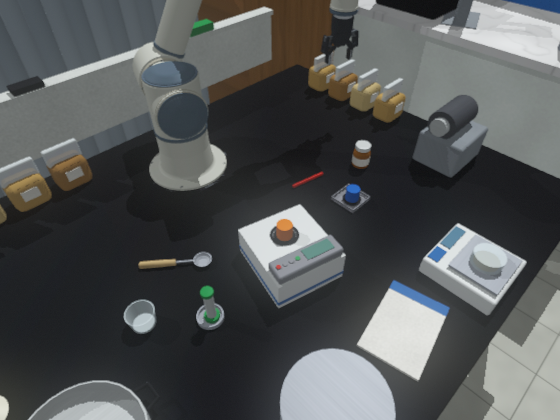

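```bash
python3 - <<'E'
from h import *
def cloud(p):
    v,u=np.mgrid[:420,:560]; R=p["range_z"]
    P=np.stack([(u-p["cx"])/p["fx"]*R,-(v-p["cy"])/p["fy"]*R,-R,np.ones_like(R)],-1)
    return (P@np.linalg.inv(p["view"]).T)[...,:3]
from scipy.optimize import least_squares
def circ(P):
    f=lambda a:np.hypot(P[:,0]-a[0],P[:,1]-a[1])-a[2]
    return least_squares(f,[*P[:,:2].mean(0),.02],loss="soft_l1",f_scale=.001).x
for c in ["scene","top"]:
    p=vision.get_image(c); W=cloud(p); I=p["image"].astype(int); r,g,b=I[...,0],I[...,1],I[...,2]
    ok=p["range_z"]>0
    hsv=cv2.cvtColor(p["image"],cv2.COLOR_RGB2HSV)
    for n,xy,zl,zh,hh in [("cap",(.53,-.05),.122,.14,(5,22)),("knob",(.545,-.316),.11,.13,(40,90)),("foot",(.545,-.316),.005,.02,(40,90)),("handle",(.545,-.316),.03,.098,None)]:
        m=ok&(W[...,2]>zl)&(W[...,2]<zh)&(np.hypot(W[...,0]-xy[0],W[...,1]-xy[1])<.045)
        if hh: m&=(hsv[...,0]>hh[0])&(hsv[...,0]<hh[1])&(hsv[...,1]>70)
        P=W[m]
        if len(P)<5: print(c,n,len(P)); continue
        bb=[(np.percentile(P[:,i],1),np.percentile(P[:,i],99)) for i in range(3)]
        print(c,n,len(P),np.round(bb,4).tolist(),"mid",np.round(np.mean(bb,1),4),"med",np.round(np.median(P,0),4),"circ",np.round(circ(P),4))
E
```

```text
scene cap 190 [[0.5142, 0.5552], [-0.0704, -0.0285], [0.1236, 0.1344]] mid [ 0.5347 -0.0495  0.129 ] med [ 0.5362 -0.0509  0.1309] circ [ 0.5361 -0.0502  0.0167]
scene knob 140 [[0.5332, 0.5626], [-0.3308, -0.3015], [0.1102, 0.1194]] mid [ 0.5479 -0.3161  0.1148] med [ 0.5492 -0.3166  0.1164] circ [ 0.5487 -0.3162  0.0117]
scene foot 114 [[0.532, 0.5664], [-0.3346, -0.293], [0.0066, 0.0197]] mid [ 0.5492 -0.3138  0.0131] med [ 0.5569 -0.321   0.0159] circ [ 0.5479 -0.3156  0.017 ]
scene handle 159 [[0.5434, 0.5591], [-0.3278, -0.3065], [0.0318, 0.0966]] mid [ 0.5512 -0.3171  0.0642] med [ 0.5562 -0.3203  0.0662] circ [ 0.5462 -0.3151  0.0121]
top cap 217 [[0.5142, 0.5547], [-0.0708, -0.0289], [0.1229, 0.1378]] mid [ 0.5345 -0.0499  0.1304] med [ 0.5349 -0.05    0.1318] circ [ 0.5345 -0.0502  0.0156]
top knob 104 [[0.5338, 0.5619], [-0.3298, -0.3028], [0.1116, 0.1233]] mid [ 0.5478 -0.3163  0.1175] med [ 0.5476 -0.3163  0.118 ] circ [ 0.5475 -0.3163  0.011 ]
top foot 60 [[0.5307, 0.567], [-0.3361, -0.2979], [0.0062, 0.0197]] mid [ 0.5489 -0.317   0.013 ] med [ 0.5412 -0.3092  0.0159] circ [ 0.5492 -0.3165  0.0169]
top handle 52 [[0.5364, 0.5558], [-0.3212, -0.3055], [0.0303, 0.0922]] mid [ 0.5461 -0.3133  0.0612] med [ 0.5411 -0.3082  0.0619] circ [ 0.5485 -0.3176  0.0118]
```

The top view shows the tester's orange cap at about (299,190) and the pusher in its dish at (392,190). The cup is at (440,226), the scoop at (385,262), the spare cap at (185,200) and the jar at (121,235). The scene view agrees, with the pusher upright at (208,305) and the cap at (285,230). I'll move to a point above the pusher, keeping the tool's orientation.

Request:
drive_tool --dp '[[-29.5, -23.3, 0], [-29.5, -23.3, 0], [-29.5, -23.3, 0], [-29.5, -23.3, 0], [-29.5, -23.3, 0]]' --twist '[[0, 0, 0], [0, 0, 0], [0, 0, 0], [0, 0, 0], [0, 0, 0]]' --fingers 0 --newtons 40

```text
time: 1.62
tool_pos: [0.2756, 0.451, 0.2424]
ee_rot: [[-0.966, 0.26, 0.0], [0.26, 0.966, 0.0], [-0.0, 0.0, -1.0]]
contact_force: [1.1, 1.1, 0.9]
finger_gap: 1.004
finger_force: 0.0
```

Request:
drive_tool --dp '[[-29.5, -23.3, 0], [-29.5, -23.3, 0], [-29.5, -23.3, 0], [-29.5, -23.3, 0], [-29.5, -23.3, 0]]' --twist '[[0, 0, 0], [0, 0, 0], [0, 0, 0], [0, 0, 0], [0, 0, 0]]'

```text
time: 2.03
tool_pos: [0.3878, 0.2999, 0.2425]
ee_rot: [[-0.965, 0.261, 0.0], [0.261, 0.965, 0.0], [-0.0, 0.0, -1.0]]
contact_force: [1.3, 0.8, 0.1]
finger_gap: 1.003
finger_force: 0.0
```

Request:
drive_tool --dp '[[-29.5, -23.3, 0], [-29.5, -23.3, 0], [-29.5, -23.3, 0], [-29.5, -23.3, 0], [-29.5, -23.3, 0]]' --twist '[[0, 0, 0], [0, 0, 0], [0, 0, 0], [0, 0, 0], [0, 0, 0]]'

```text
time: 2.45
tool_pos: [0.4999, 0.1488, 0.2425]
ee_rot: [[-0.965, 0.261, 0.0], [0.261, 0.965, 0.0], [-0.0, 0.0, -1.0]]
contact_force: [1.0, 1.7, 0.1]
finger_gap: 1.005
finger_force: 0.0
```

Request:
drive_tool --dp '[[-13, -33.6, 0], [-13, -33.6, 0], [-13, -33.6, 0], [-13, -33.6, 0], [-13, -33.6, 0]]' --twist '[[0, 0, 0], [0, 0, 0], [0, 0, 0], [0, 0, 0], [0, 0, 0]]'

```text
time: 2.87
tool_pos: [0.5179, -0.0304, 0.2424]
ee_rot: [[-0.965, 0.261, 0.0], [0.261, 0.965, -0.0], [-0.0, 0.0, -1.0]]
contact_force: [1.4, -0.2, -0.3]
finger_gap: 0.999
finger_force: 0.0
```

Request:
drive_tool --dp '[[-13, -33.6, 0], [-13, -33.6, 0], [-13, -33.6, 0], [-13, -33.6, 0], [-13, -33.6, 0]]' --twist '[[0, 0, 0], [0, 0, 0], [0, 0, 0], [0, 0, 0], [0, 0, 0]]'

```text
time: 3.28
tool_pos: [0.5368, -0.2096, 0.2424]
ee_rot: [[-0.965, 0.261, 0.0], [0.261, 0.965, -0.0], [-0.0, -0.0, -1.0]]
contact_force: [0.6, 0.7, 0.1]
finger_gap: 0.999
finger_force: 0.0
```

Request:
drive_tool --dp '[[-12.9, -33.3, 0], [-12.9, -33.3, 0], [-12.8, -33.2, 0], [0, 0, 15], [0, 0, 15]]' --twist '[[0, 0, 0], [0, 0, 0], [0, 0, 0], [0, 0, 0], [0, 0, 0]]'

```text
time: 3.7
tool_pos: [0.5484, -0.3166, 0.2123]
ee_rot: [[-0.965, 0.263, 0.002], [0.263, 0.965, -0.001], [-0.002, -0.001, -1.0]]
contact_force: [-0.7, 0.5, 0.1]
finger_gap: 1.001
finger_force: 0.0
```

```bash
python3 - <<'E'
from h import *
s=monitor.state(); p=vision.get_image("wrist"); cv2.imwrite("pics/w1.png",p["image"][:,:,::-1])
T=np.eye(4);T[:3,:3]=s["ee_rot"];T[:3,3]=s["tool_pos"]; M=T@p["T_tool_cam"]
print(np.round(p["T_tool_cam"],3).tolist(),np.round(s["tool_pos"],4))
v,u=np.mgrid[:420,:560]; R=p["range_z"]
W=(np.stack([(u-p["cx"])/p["fx"]*R,-(v-p["cy"])/p["fy"]*R,-R,np.ones_like(R)],-1)@M.T)[...,:3]
hsv=cv2.cvtColor(p["image"],cv2.COLOR_RGB2HSV)
near=(R>0)&(np.hypot(W[...,0]-.548,W[...,1]+.316)<.045)
for n,zl,zh,g in [("knobtop",.112,.122,1),("foot",.012,.02,1),("rim",.0115,.0165,0)]:
    gm=(hsv[...,0]>40)&(hsv[...,0]<90)&(hsv[...,1]>70)
    m=near&(W[...,2]>zl)&(W[...,2]<zh)&(gm if g else ~gm)
    P=W[m]; 
    if len(P): print(n,len(P),np.round([P.min(0),P.max(0),(P.min(0)+P.max(0))/2,cv2.minEnclosingCircle(P[:,:2].astype(np.float32))[0]+(0,)],4).tolist())
E
```

```text
[[-0.001, 0.965, 0.264, 0.067], [1.0, 0.0, 0.001, -0.001], [0.001, 0.264, -0.965, -0.132], [0.0, 0.0, 0.0, 1.0]] [ 0.5484 -0.3166  0.2123]
knobtop 1777 [[0.5313, -0.3319, 0.112], [0.5625, -0.3003, 0.1186], [0.5469, -0.3161, 0.1153], [0.547, -0.316, 0.0]]
foot 626 [[0.5271, -0.3356, 0.0125], [0.5608, -0.2965, 0.0186], [0.544, -0.3161, 0.0155], [0.5467, -0.3159, 0.0]]
rim 743 [[0.5108, -0.3537, 0.0115], [0.571, -0.2864, 0.0165], [0.5409, -0.3201, 0.014], [0.5443, -0.3202, 0.0]]
```

View pics/w1.png

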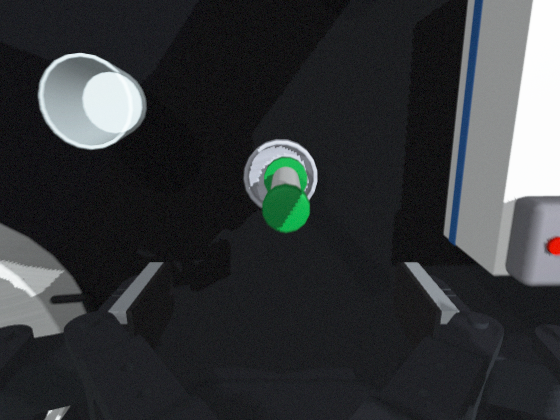

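The wrist view shows the knob at (286,209), centred between the open fingers. The dish rim is centred near (281,175), so the pusher stands about 5 mm off the dish's centre. Next I'll descend and grip.

Request:
drive_tool --dp '[[1.5, 0, 30], [0, 0, 30], [0, 0, 30], [0, 0, 30], [0, 0, 25]]' --twist '[[0, 0, 0], [0, 0, 0], [0, 0, 0], [0, 0, 0], [0, 0, 0]]'

```text
time: 4.17
tool_pos: [0.5464, -0.3132, 0.0658]
ee_rot: [[-0.966, 0.26, -0.001], [0.26, 0.966, 0.0], [0.001, 0.0, -1.0]]
contact_force: [-0.0, 0.1, -0.4]
finger_gap: 1.002
finger_force: 0.0
```

Request:
drive_tool --dp '[[0, 0, 0], [0, 0, 0], [0, 0, 0], [0, 0, 0], [0, 0, 0]]' --twist '[[0, 0, 0], [0, 0, 0], [0, 0, 0], [0, 0, 0], [0, 0, 0]]' --fingers 1 --newtons 40

```text
time: 4.58
tool_pos: [0.5476, -0.3143, 0.0692]
ee_rot: [[-0.965, 0.261, 0.002], [0.261, 0.965, -0.002], [-0.003, -0.001, -1.0]]
contact_force: [0.1, -1.0, 9.2]
finger_gap: 0.31
finger_force: 20.0
```

Request:
drive_tool --dp '[[0, 0, 0], [0, 0, 0], [0, 0, 0], [0, 0, 0], [0, 0, 0]]' --twist '[[0, 0, 0], [0, 0, 0], [0, 0, 0], [0, 0, 0], [0, 0, 0]]'

```text
time: 5.0
tool_pos: [0.5477, -0.3145, 0.0692]
ee_rot: [[-0.965, 0.261, 0.003], [0.261, 0.965, -0.002], [-0.003, -0.001, -1.0]]
contact_force: [-0.1, -0.7, 8.5]
finger_gap: 0.302
finger_force: 25.0
```

Request:
drive_tool --dp '[[0, 0, -10], [0, 0, -30], [0, 0, -35], [0, 0, -35], [0, 0, -40]]' --twist '[[0, 0, 0], [0, 0, 0], [0, 0, 0], [0, 0, 0], [0, 0, 0]]'

```text
time: 5.42
tool_pos: [0.546, -0.3132, 0.2194]
ee_rot: [[-0.965, 0.261, -0.001], [0.261, 0.965, 0.001], [0.001, 0.0, -1.0]]
contact_force: [1.0, -1.0, -2.7]
finger_gap: 0.299
finger_force: 28.6
```

Request:
drive_tool --dp '[[0, 0, -10], [0, 0, 0], [0, 0, 0], [0, 0, 0], [0, 0, 0]]' --twist '[[0, 0, 0], [0, 0, 0], [0, 0, 0], [0, 0, 0], [0, 0, 0]]'

```text
time: 5.83
tool_pos: [0.546, -0.3132, 0.2258]
ee_rot: [[-0.965, 0.261, -0.002], [0.261, 0.965, 0.002], [0.003, 0.001, -1.0]]
contact_force: [0.4, 0.8, -2.5]
finger_gap: 0.3
finger_force: 28.7
```

```bash
cat >> h.py <<'E'
def cloud(p,M=None):
    if M is None: M=np.linalg.inv(p["view"])
    v,u=np.mgrid[:420,:560]; R=p["range_z"]
    return (np.stack([(u-p["cx"])/p["fx"]*R,-(v-p["cy"])/p["fy"]*R,-R,np.ones_like(R)],-1)@M.T)[...,:3]
def wristM(s,p):
    T=np.eye(4);T[:3,:3]=s["ee_rot"];T[:3,3]=s["tool_pos"]; return T@p["T_tool_cam"]
E
python3 - <<'E'
from h import *
s=monitor.state(); print(np.round(s["tool_pos"],4),s["finger_force"],s["contact_force"])
for c in ["wrist","scene"]:
    p=vision.get_image(c); cv2.imwrite(f"pics/{c}2.png",p["image"][:,:,::-1])
    W=cloud(p,wristM(s,p) if c=="wrist" else None); hsv=cv2.cvtColor(p["image"],cv2.COLOR_RGB2HSV)
    t=s["tool_pos"]; m=(p["range_z"]>0)&(np.hypot(W[...,0]-t[0],W[...,1]-t[1])<.04)&(hsv[...,0]>40)&(hsv[...,0]<90)&(hsv[...,1]>70)&(W[...,2]<t[2]-.03)
    P=W[m]; print(c,len(P),np.round([P.min(0),P.max(0),np.median(P,0)] if len(P) else 0,4).tolist())
E
```

```text
[ 0.546  -0.3132  0.2258] 28.72045934200287 [ 0.35104515  0.79304625 -2.52912511]
wrist 2004 [[0.5061, -0.335, -0.0018], [0.5834, -0.2752, 0.1942], [0.5375, -0.3101, 0.1725]]
scene 150 [[0.5269, -0.3347, 0.1623], [0.5672, -0.296, 0.1865], [0.5577, -0.3231, 0.1724]]
```

View pics/scene2.png

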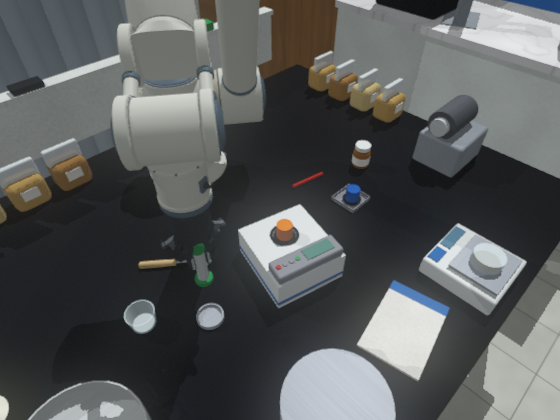

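The scene view shows the pusher hanging upright in the gripper at (203,265), with the empty dish below at (210,317). Next I'll carry it over the cap.

Request:
drive_tool --dp '[[5, 15, 0], [11, 34, 0], [12.5, 39, 0], [12.5, 39, 0], [12.5, 39, 0]]' --twist '[[0, 0, 0], [0, 0, 0], [0, 0, 0], [0, 0, 0], [0, 0, 0]]'

```text
time: 6.35
tool_pos: [0.5375, -0.1374, 0.2267]
ee_rot: [[-0.965, 0.261, -0.001], [0.261, 0.965, 0.001], [0.001, 0.0, -1.0]]
contact_force: [0.5, -0.3, -1.5]
finger_gap: 0.305
finger_force: 29.4
```

Request:
drive_tool --dp '[[12, 39, 0], [11, 33, 0], [4.3, 14.8, 0], [0, 0, 8], [0, 0, 0]]' --twist '[[0, 0, 0], [0, 0, 0], [0, 0, 0], [0, 0, 0], [0, 0, 0]]'

```text
time: 6.77
tool_pos: [0.5338, -0.0473, 0.218]
ee_rot: [[-0.966, 0.259, -0.002], [0.259, 0.966, 0.0], [0.002, -0.0, -1.0]]
contact_force: [-0.1, -0.3, -1.3]
finger_gap: 0.301
finger_force: 29.1
```

```bash
python3 - <<'E'
from h import *
s=monitor.state(); print({k:np.round(s[k],4).tolist() for k in ["tool_pos","ee_rot","contact_force","finger_force"]})
t=s["tool_pos"]
for c in ["wrist","scene","top"]:
    p=vision.get_image(c); cv2.imwrite(f"pics/{c}3.png",p["image"][:,:,::-1])
    W=cloud(p,wristM(s,p) if c=="wrist" else None); hsv=cv2.cvtColor(p["image"],cv2.COLOR_RGB2HSV)
    ok=(p["range_z"]>0)&(hsv[...,1]>70)
    near=np.hypot(W[...,0]-.5345,W[...,1]+.05)<.05
    H=hsv[...,0]; Z=W[...,2]
    for n,m in [("foot",near&(H>40)&(H<90)&(Z<.175)&(Z>.14)),("knob",near&(H>40)&(H<90)&(Z>.235)),("cap",near&(H>5)&(H<22)&(Z<.14)&(Z>.09))]:
        P=W[m&ok]
        if len(P)>5: print(c,n,len(P),np.round([P.min(0),P.max(0),cv2.minEnclosingCircle(P[:,:2].astype(np.float32))[0]+(0,)],4).tolist())
    if c!="wrist":
        m=(p["range_z"]>0)&(np.hypot(W[...,0]-.5445,W[...,1]+.32)<.045)&(Z>.0095)&(Z<.02); P=W[m]
        print(c,"rim",len(P),np.round(cv2.minEnclosingCircle(P[:,:2].astype(np.float32)),4) if 0 else cv2.minEnclosingCircle(P[:,:2].astype(np.float32)))
E
```

```text
{'tool_pos': [0.5338, -0.0473, 0.218], 'ee_rot': [[-0.9659, 0.2588, -0.002], [0.2588, 0.9659, 0.0004], [0.002, -0.0002, -1.0]], 'contact_force': [-0.1047, -0.279, -1.3347], 'finger_force': 29.123}
wrist foot 1908 [[0.5153, -0.0688, 0.1545], [0.5513, -0.0294, 0.1724], [0.5352, -0.0493, 0.0]]
wrist knob 7550 [[0.5085, -0.0961, 0.235], [0.5548, -0.0002, 0.3033], [0.5283, -0.048, 0.0]]
wrist cap 1678 [[0.5117, -0.0821, 0.0902], [0.5451, -0.0261, 0.1329], [0.5348, -0.0538, 0.0]]
scene foot 83 [[0.5159, -0.0703, 0.1583], [0.5557, -0.031, 0.1695], [0.5364, -0.0508, 0.0]]
scene knob 73 [[0.5274, -0.0627, 0.2451], [0.5492, -0.0342, 0.2716], [0.5363, -0.0492, 0.0]]
scene cap 257 [[0.5135, -0.0715, 0.0902], [0.5561, -0.0181, 0.1358], [0.5338, -0.0448, 0.0]]
scene rim 160 ((0.5438150763511658, -0.31965118646621704), 0.034812457859516144)
top foot 37 [[0.5182, -0.0643, 0.158], [0.5323, -0.0334, 0.1723], [0.528, -0.0489, 0.0]]
top cap 98 [[0.513, -0.07, 0.0902], [0.5465, -0.0268, 0.1393], [0.5349, -0.0477, 0.0]]
top rim 136 ((0.5470309853553772, -0.3229824900627136), 0.036051779985427856)
```

View pics/wrist3.png

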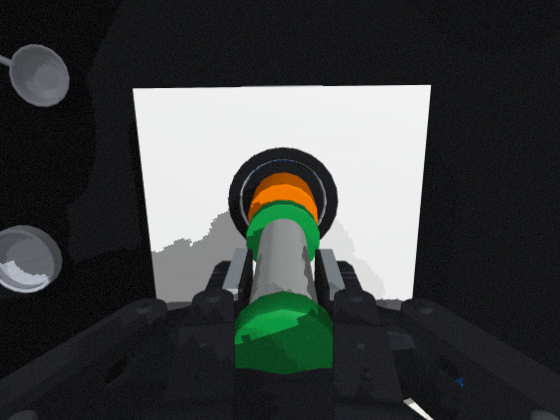

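The wrist view shows the green foot at (284,230) right above the orange head at (284,195) and in line with it. I'll descend gently to contact.

Request:
drive_tool --dp '[[1, 0, 6], [0, 0, 6], [0, 0, 4], [0, 0, 2], [0, 0, 0]]' --twist '[[0, 0, 0], [0, 0, 0], [0, 0, 0], [0, 0, 0], [0, 0, 0]]'

```text
time: 7.33
tool_pos: [0.5333, -0.0485, 0.2006]
ee_rot: [[-0.965, 0.261, -0.001], [0.261, 0.965, 0.0], [0.001, -0.0, -1.0]]
contact_force: [0.6, -0.0, -1.4]
finger_gap: 0.301
finger_force: 29.1
```

Request:
drive_tool --dp '[[0, 0, 1.2], [0, 0, 1.2], [0, 0, 1.2], [0, 0, 1.2], [0, 0, 1.2]]' --twist '[[0, 0, 0], [0, 0, 0], [0, 0, 0], [0, 0, 0], [0, 0, 0]]'

```text
time: 7.75
tool_pos: [0.5337, -0.0483, 0.1953]
ee_rot: [[-0.965, 0.261, 0.0], [0.261, 0.965, -0.0], [-0.0, -0.0, -1.0]]
contact_force: [0.6, -0.0, -0.3]
finger_gap: 0.303
finger_force: 29.0
```

Request:
drive_tool --dp '[[0, 0, 0.8], [0, 0, 0.8], [0, 0, 0.8], [0, 0, 0.8], [0, 0, 0.8]]' --twist '[[0, 0, 0], [0, 0, 0], [0, 0, 0], [0, 0, 0], [0, 0, 0]]'

```text
time: 8.17
tool_pos: [0.5337, -0.0483, 0.1912]
ee_rot: [[-0.965, 0.261, 0.0], [0.261, 0.965, -0.0], [-0.0, 0.0, -1.0]]
contact_force: [-0.1, -0.1, -0.9]
finger_gap: 0.302
finger_force: 29.0
```

Request:
drive_tool --dp '[[0, 0, 0.8], [0, 0, 0.8], [0, 0, 0.8], [0, 0, 0.8], [0, 0, 0.8]]' --twist '[[0, 0, 0], [0, 0, 0], [0, 0, 0], [0, 0, 0], [0, 0, 0]]'

```text
time: 8.58
tool_pos: [0.5338, -0.0483, 0.1874]
ee_rot: [[-0.965, 0.261, 0.001], [0.261, 0.965, -0.0], [-0.001, 0.0, -1.0]]
contact_force: [-0.3, 1.1, 4.2]
finger_gap: 0.301
finger_force: 28.4
```

Request:
drive_tool --dp '[[0, 0, 0.3], [0, 0, 0.3], [0, 0, 0.3], [0, 0, 0.3], [0, 0, 0.3]]' --twist '[[0, 0, 0], [0, 0, 0], [0, 0, 0], [0, 0, 0], [0, 0, 0]]'

```text
time: 9.0
tool_pos: [0.5336, -0.0483, 0.1858]
ee_rot: [[-0.965, 0.261, -0.0], [0.261, 0.965, -0.0], [0.0, -0.0, -1.0]]
contact_force: [-0.5, 1.0, 2.6]
finger_gap: 0.304
finger_force: 28.5
```

Request:
drive_tool --dp '[[0, 0, 0.2], [0, 0, 0.2], [0, 0, 0.1], [0, 0, 0], [0, 0, 0]]' --twist '[[0, 0, 0], [0, 0, 0], [0, 0, 0], [0, 0, 0], [0, 0, 0]]'

```text
time: 9.42
tool_pos: [0.5336, -0.0483, 0.1852]
ee_rot: [[-0.965, 0.261, -0.0], [0.261, 0.965, -0.0], [0.0, -0.0, -1.0]]
contact_force: [-0.6, -0.4, 1.6]
finger_gap: 0.302
finger_force: 28.7
```

```bash
cat > m.py <<'E'
from h import *
F=[]
for i in range(4):
    p=vision.get_image("scene"); s=monitor.state(); F.append(s["contact_force"][2])
print("t",s["time"],"F",np.round(F,1),"tcp",np.round(s["tool_pos"],4))
W=cloud(p); hsv=cv2.cvtColor(p["image"],cv2.COLOR_RGB2HSV); H=hsv[...,0]; Z=W[...,2]
near=(p["range_z"]>0)&(hsv[...,1]>70)&(np.hypot(W[...,0]-.5345,W[...,1]+.05)<.05)
for n,m in [("foot",near&(H>40)&(H<90)&(Z<.15)&(Z>.09)),("cap",near&(H>5)&(H<22)&(Z<.14)&(Z>.085))]:
    P=W[m]; 
    if len(P)>5: print(n,len(P),"z pct 2,50,98",np.round(np.percentile(P[:,2],[2,50,98]),4))
cv2.imwrite("pics/cur.png",cv2.resize(p["image"][170:330,190:390,::-1],None,fx=4,fy=3.75//1+.75 and 3.75))
E
python3 m.py
```

```text
t 9.6167 F [1.1 1.6 1.9 0.5] tcp [ 0.5336 -0.0483  0.1853]
foot 79 z pct 2,50,98 [0.1272 0.1326 0.1351]
cap 159 z pct 2,50,98 [0.0858 0.1041 0.1232]
```

Request:
drive_tool --dp '[[0, 0, 0.2], [0, 0, 0.2], [0, 0, 0.1], [0, 0, 0], [0, 0, 0]]' --twist '[[0, 0, 0], [0, 0, 0], [0, 0, 0], [0, 0, 0], [0, 0, 0]]'

```text
time: 10.03
tool_pos: [0.5337, -0.0483, 0.1848]
ee_rot: [[-0.965, 0.261, 0.0], [0.261, 0.965, -0.0], [-0.0, -0.0, -1.0]]
contact_force: [0.7, 1.0, 1.3]
finger_gap: 0.299
finger_force: 28.7
```

Request:
drive_tool --dp '[[0, 0, 0.2], [0, 0, 0.2], [0, 0, 0.1], [0, 0, 0], [0, 0, 0]]' --twist '[[0, 0, 0], [0, 0, 0], [0, 0, 0], [0, 0, 0], [0, 0, 0]]'

```text
time: 10.45
tool_pos: [0.5336, -0.0483, 0.1842]
ee_rot: [[-0.965, 0.261, -0.0], [0.261, 0.965, 0.0], [0.0, -0.0, -1.0]]
contact_force: [-0.2, 0.3, 0.2]
finger_gap: 0.302
finger_force: 28.7
```

Request:
drive_tool --dp '[[0, 0, 0.2], [0, 0, 0.2], [0, 0, 0.1], [0, 0, 0], [0, 0, 0]]' --twist '[[0, 0, 0], [0, 0, 0], [0, 0, 0], [0, 0, 0], [0, 0, 0]]'

```text
time: 10.87
tool_pos: [0.5336, -0.0483, 0.1837]
ee_rot: [[-0.965, 0.261, -0.0], [0.261, 0.965, 0.0], [0.0, -0.0, -1.0]]
contact_force: [-0.7, 0.4, 0.8]
finger_gap: 0.301
finger_force: 28.8
```

Request:
drive_tool --dp '[[0, 0, 0.3], [0, 0, 0.3], [0, 0, 0.2], [0, 0, 0.2], [0, 0, 0]]' --twist '[[0, 0, 0], [0, 0, 0], [0, 0, 0], [0, 0, 0], [0, 0, 0]]'

```text
time: 11.28
tool_pos: [0.5336, -0.0483, 0.1826]
ee_rot: [[-0.965, 0.261, -0.0], [0.261, 0.965, -0.0], [0.0, -0.0, -1.0]]
contact_force: [0.6, -0.1, -1.9]
finger_gap: 0.306
finger_force: 29.1
```

```bash
python3 m.py
```

```text
t 11.4833 F [-1.2 -1.9 -2.5 -1.6] tcp [ 0.5336 -0.0483  0.1827]
foot 78 z pct 2,50,98 [0.1232 0.1302 0.1331]
cap 140 z pct 2,50,98 [0.0863 0.1039 0.1184]
```

View pics/cur.png

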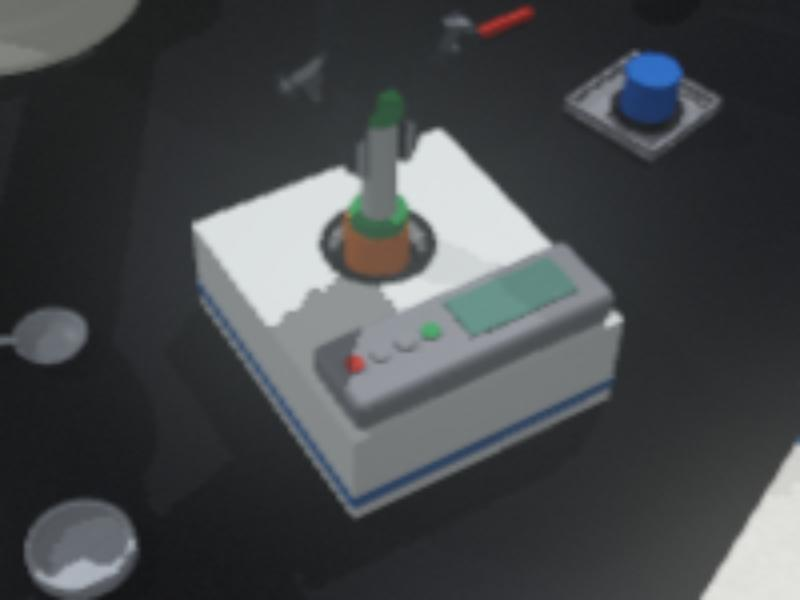

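The crop shows the foot at (378,215) on the orange head, with the cap partly sunk and level. The force has dropped to the tare level, which may mean the cap has clicked. I'll lift a little to check.

Request:
drive_tool --dp '[[0, 0, -1], [0, 0, -2], [0, 0, -3], [0, 0, -4], [0, 0, 0]]' --twist '[[0, 0, 0], [0, 0, 0], [0, 0, 0], [0, 0, 0], [0, 0, 0]]'

```text
time: 11.9
tool_pos: [0.534, -0.0484, 0.1937]
ee_rot: [[-0.965, 0.261, 0.001], [0.261, 0.965, -0.0], [-0.001, 0.0, -1.0]]
contact_force: [0.1, -1.6, -1.2]
finger_gap: 0.303
finger_force: 29.1
```

```bash
python3 m.py
```

```text
t 12.1 F [-1.2 -1.3 -1.6 -1.6] tcp [ 0.5336 -0.0483  0.1928]
foot 77 z pct 2,50,98 [0.135  0.1399 0.1428]
cap 186 z pct 2,50,98 [0.0859 0.1087 0.1303]
```

The cap followed the foot back up, so it isn't caught yet. I'll press on deeper.

Request:
drive_tool --dp '[[0, 0, 2], [0, 0, 2], [0, 0, 2], [0, 0, 2], [0, 0, 2]]' --twist '[[0, 0, 0], [0, 0, 0], [0, 0, 0], [0, 0, 0], [0, 0, 0]]'

```text
time: 12.52
tool_pos: [0.5336, -0.0483, 0.1824]
ee_rot: [[-0.965, 0.261, -0.0], [0.261, 0.965, 0.0], [0.0, -0.0, -1.0]]
contact_force: [-0.1, 0.8, -0.7]
finger_gap: 0.301
finger_force: 29.1
```

Request:
drive_tool --dp '[[0, 0, 0.3], [0, 0, 0.3], [0, 0, 0.2], [0, 0, 0], [0, 0, 0]]' --twist '[[0, 0, 0], [0, 0, 0], [0, 0, 0], [0, 0, 0], [0, 0, 0]]'

```text
time: 12.93
tool_pos: [0.5337, -0.0483, 0.182]
ee_rot: [[-0.965, 0.261, 0.0], [0.261, 0.965, -0.0], [-0.0, -0.0, -1.0]]
contact_force: [-0.3, -0.4, -0.1]
finger_gap: 0.3
finger_force: 29.1
```

Request:
drive_tool --dp '[[0, 0, -3], [0, 0, -8], [0, 0, -10], [0, 0, -10], [0, 0, -4]]' --twist '[[0, 0, 0], [0, 0, 0], [0, 0, 0], [0, 0, 0], [0, 0, 0]]'

```text
time: 13.35
tool_pos: [0.5344, -0.0485, 0.2192]
ee_rot: [[-0.965, 0.261, 0.003], [0.261, 0.965, -0.001], [-0.003, 0.0, -1.0]]
contact_force: [0.9, -0.3, -1.9]
finger_gap: 0.304
finger_force: 29.1
```

```bash
python3 m.py
```

```text
t 13.55 F [ 0.  -1.7 -2.4 -1.7] tcp [ 0.5336 -0.0483  0.2171]
cap 262 z pct 2,50,98 [0.0876 0.1145 0.1191]
```

View pics/cur.png

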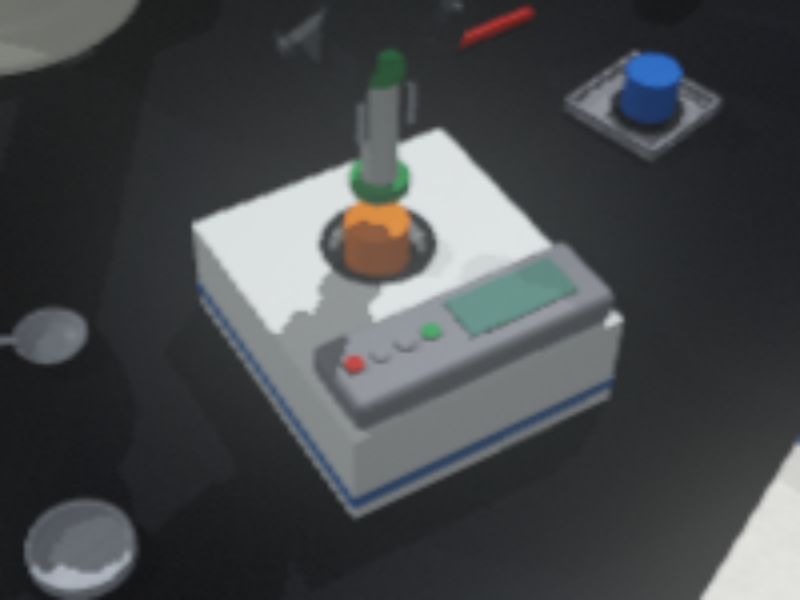

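The crop shows the pusher clear of the cap. The orange cap at (377,240) is sunk and level and stays down, with its top about 27 mm above the deck, so it is caught. I'll return the pusher to the dish.

Request:
drive_tool --dp '[[-5, -15, 0], [-11, -35, 0], [-12.4, -39, 0], [-12.4, -39, 0], [-12.4, -39, 0]]' --twist '[[0, 0, 0], [0, 0, 0], [0, 0, 0], [0, 0, 0], [0, 0, 0]]'

```text
time: 13.97
tool_pos: [0.5411, -0.225, 0.2165]
ee_rot: [[-0.966, 0.26, -0.001], [0.26, 0.966, 0.0], [0.001, 0.0, -1.0]]
contact_force: [0.8, 0.5, -2.2]
finger_gap: 0.301
finger_force: 29.1
```

Request:
drive_tool --dp '[[-12.4, -39, 0], [-11, -35, 0], [-4.3, -14.3, 0], [0, 0, 15], [0, 0, 0]]' --twist '[[0, 0, 0], [0, 0, 0], [0, 0, 0], [0, 0, 0], [0, 0, 0]]'

```text
time: 14.38
tool_pos: [0.5439, -0.3161, 0.1993]
ee_rot: [[-0.965, 0.262, -0.003], [0.262, 0.965, 0.002], [0.004, 0.001, -1.0]]
contact_force: [-0.1, 0.6, -2.6]
finger_gap: 0.302
finger_force: 29.1
```

```bash
python3 - <<'E'
from h import *
s=monitor.state(); t=s["tool_pos"]; print(np.round(t,4),s["time"])
for c in ["scene","wrist","top"]:
    p=vision.get_image(c); W=cloud(p,wristM(s,p) if c=="wrist" else None); hsv=cv2.cvtColor(p["image"],cv2.COLOR_RGB2HSV); H=hsv[...,0]; Z=W[...,2]; ok=p["range_z"]>0
    m=ok&(hsv[...,1]>70)&(H>40)&(H<90)&(np.hypot(W[...,0]-t[0],W[...,1]-t[1])<.04)&(Z>t[2]-.075)&(Z<t[2]-.04); P=W[m]
    if len(P): print(c,"foot",len(P),np.round([P.min(0),P.max(0)],4).tolist(),cv2.minEnclosingCircle(P[:,:2].astype(np.float32))[0])
    m=ok&(np.hypot(W[...,0]-.545,W[...,1]+.32)<.042)&(Z>.009)&(Z<.02); P=W[m]
    if len(P): print(c,"rim",len(P),cv2.minEnclosingCircle(P[:,:2].astype(np.float32)))
    m=ok&(hsv[...,1]>70)&(H>5)&(H<22)&(np.hypot(W[...,0]-.5345,W[...,1]+.05)<.018)&(Z>.109); P=W[m]
    if len(P)>20:
        a=np.linalg.lstsq(np.c_[P[:,:2]-P[:,:2].mean(0),np.ones(len(P))],P[:,2],rcond=None)[0]; print(c,"cap top plane slope,z",np.round(a,4))
E
```

```text
[ 0.5439 -0.3161  0.1993] 14.3833
scene foot 139 [[0.5287, -0.3376, 0.1339], [0.565, -0.2981, 0.1507]] (0.5461940765380859, -0.3176155090332031)
scene rim 165 ((0.5443647503852844, -0.31859052181243896), 0.03504251688718796)
scene cap top plane slope,z [-0.0293  0.0054  0.1161]
wrist foot 1949 [[0.5254, -0.3379, 0.1351], [0.5613, -0.2981, 0.1587]] (0.5453158617019653, -0.31800395250320435)
wrist rim 796 ((0.5443259477615356, -0.3209231495857239), 0.03415007144212723)
top foot 3 [[0.5401, -0.3362, 0.1438], [0.5417, -0.3322, 0.1507]] (0.5409184098243713, -0.33420413732528687)
```

Cap level (slope about 0.03 at most, mostly noise) and the foot is about 2.5 mm from the dish centre. Lowering.

Request:
drive_tool --dp '[[1, -2, 25], [0, 0, 30], [0, 0, 30], [0, 0, 25], [0, 0, 12]]' --twist '[[0, 0, 0], [0, 0, 0], [0, 0, 0], [0, 0, 0], [0, 0, 0]]'

```text
time: 14.95
tool_pos: [0.5429, -0.316, 0.0777]
ee_rot: [[-0.966, 0.26, -0.002], [0.26, 0.966, 0.002], [0.003, 0.001, -1.0]]
contact_force: [-0.8, 0.7, -0.9]
finger_gap: 0.3
finger_force: 29.1
```

Request:
drive_tool --dp '[[0, 0, 2], [0, 0, 1], [0, 0, 1], [0, 0, 0], [0, 0, 0]]' --twist '[[0, 0, 0], [0, 0, 0], [0, 0, 0], [0, 0, 0], [0, 0, 0]]'

```text
time: 15.37
tool_pos: [0.5443, -0.3179, 0.0773]
ee_rot: [[-0.965, 0.261, 0.002], [0.261, 0.965, -0.001], [-0.002, -0.001, -1.0]]
contact_force: [-0.3, -0.1, -1.6]
finger_gap: 0.301
finger_force: 29.1
```

Request:
drive_tool --dp '[[0, 0, 2], [0, 0, 2], [0, 0, 1.5], [0, 0, 1], [0, 0, 0]]' --twist '[[0, 0, 0], [0, 0, 0], [0, 0, 0], [0, 0, 0], [0, 0, 0]]'

```text
time: 15.78
tool_pos: [0.544, -0.3178, 0.0697]
ee_rot: [[-0.965, 0.261, 0.001], [0.261, 0.965, -0.0], [-0.001, -0.0, -1.0]]
contact_force: [1.5, -0.5, 1.5]
finger_gap: 0.302
finger_force: 28.2
```

Request:
drive_tool --dp '[[0, 0, 0.5], [0, 0, 0.5], [0, 0, 0.5], [0, 0, 0], [0, 0, 0]]' --twist '[[0, 0, 0], [0, 0, 0], [0, 0, 0], [0, 0, 0], [0, 0, 0]]'

```text
time: 16.2
tool_pos: [0.545, -0.3183, 0.0693]
ee_rot: [[-0.965, 0.261, 0.003], [0.261, 0.965, -0.002], [-0.003, -0.001, -1.0]]
contact_force: [0.7, 0.4, 15.2]
finger_gap: 0.3
finger_force: 26.2
```

Request:
drive_tool --dp '[[0, 0, -0.8], [0, 0, 0], [0, 0, 0], [0, 0, 0], [0, 0, 0]]' --twist '[[0, 0, 0], [0, 0, 0], [0, 0, 0], [0, 0, 0], [0, 0, 0]]'

```text
time: 16.62
tool_pos: [0.5444, -0.318, 0.0695]
ee_rot: [[-0.965, 0.261, 0.002], [0.261, 0.965, -0.001], [-0.002, -0.001, -1.0]]
contact_force: [2.0, -0.2, 9.5]
finger_gap: 0.303
finger_force: 27.5
```

Request:
drive_tool --dp '[[0, 0, 0], [0, 0, 0], [0, 0, 0], [0, 0, 0], [0, 0, 0]]' --twist '[[0, 0, 0], [0, 0, 0], [0, 0, 0], [0, 0, 0], [0, 0, 0]]' --fingers 0

```text
time: 17.03
tool_pos: [0.5436, -0.3175, 0.0686]
ee_rot: [[-0.965, 0.261, -0.0], [0.261, 0.965, 0.0], [0.0, 0.0, -1.0]]
contact_force: [-0.2, 0.1, 1.4]
finger_gap: 0.984
finger_force: 0.0
```

Request:
drive_tool --dp '[[0, 0, 0], [0, 0, 0], [0, 0, 0], [0, 0, 0], [0, 0, 0]]' --twist '[[0, 0, 0], [0, 0, 0], [0, 0, 0], [0, 0, 0], [0, 0, 0]]'

```text
time: 17.45
tool_pos: [0.5437, -0.3175, 0.0688]
ee_rot: [[-0.965, 0.261, -0.0], [0.261, 0.965, 0.0], [0.0, 0.0, -1.0]]
contact_force: [0.1, -0.4, 0.1]
finger_gap: 1.0
finger_force: 0.0
```

Request:
drive_tool --dp '[[0, 0, -10], [0, 0, -25], [0, 0, -35], [0, 0, -35], [0, 0, -35]]' --twist '[[0, 0, 0], [0, 0, 0], [0, 0, 0], [0, 0, 0], [0, 0, 0]]'

```text
time: 17.87
tool_pos: [0.5434, -0.3173, 0.2111]
ee_rot: [[-0.965, 0.261, -0.0], [0.261, 0.965, 0.0], [0.0, -0.0, -1.0]]
contact_force: [1.2, 0.2, 0.3]
finger_gap: 0.997
finger_force: 0.0
```

```bash
python3 - <<'E'
from h import *
s=monitor.state(); print(np.round(s["tool_pos"],4),s["time"],s["finger_gap"])
p=vision.get_image("scene"); cv2.imwrite("pics/final.png",p["image"][:,:,::-1]); W=cloud(p); hsv=cv2.cvtColor(p["image"],cv2.COLOR_RGB2HSV); H=hsv[...,0]; Z=W[...,2]
g=(p["range_z"]>0)&(hsv[...,1]>70)&(np.hypot(W[...,0]-.545,W[...,1]+.319)<.04)&(H>40)&(H<90)
for n,a,b in [("knob",.104,.13),("foot",.005,.02)]:
    P=W[g&(Z>a)&(Z<b)]; print(n,len(P),np.round([P.min(0),P.max(0)],4).tolist(),cv2.minEnclosingCircle(P[:,:2].astype(np.float32))[0])
P=W[(p["range_z"]>0)&(hsv[...,1]>70)&(H>5)&(H<22)&(np.hypot(W[...,0]-.5345,W[...,1]+.05)<.03)&(Z>.095)]
print("cap",np.round([P.min(0),P.max(0),np.percentile(P,98,axis=0)],4).tolist())
E
```

```text
[ 0.5434 -0.3173  0.2111] 17.8667 0.996586669287042
knob 147 [[0.5312, -0.3347, 0.1051], [0.5615, -0.3045, 0.1207]] (0.5466409921646118, -0.3192662000656128)
foot 106 [[0.527, -0.3383, 0.007], [0.5656, -0.2994, 0.0193]] (0.5462259650230408, -0.31957507133483887)
cap [[0.5113, -0.0716, 0.0951], [0.5549, -0.029, 0.1203], [0.554, -0.0308, 0.1192]]
```

View pics/final.png

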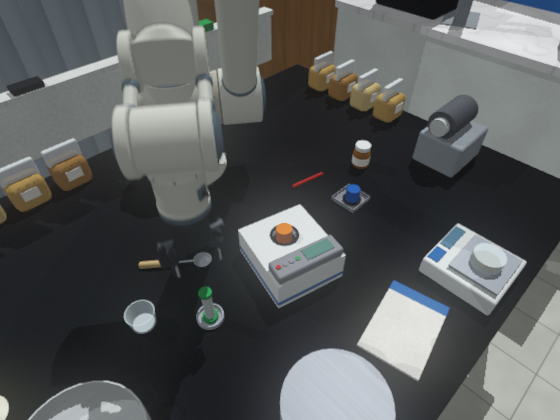

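The scene view shows the pusher upright in its dish at (208,305), the cap down at (284,233) and the bystanders where they were. Handing in.

```bash
python3 -c "
from h import *
print(manip.sign_off())"
```

```text
the job is handed in; nothing more can be done
None
```

I pressed the orange cap down until it caught: its top now stays about 27 mm above the deck and it looks level. The pusher stands upright near the centre of its dish, the bystanders show no visible movement, and I handed the job in at about 18 s; the sign-off gave no verdict.

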